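# Pack the markers in the tin

## Robot

A 7-joint arm with a two-finger parallel gripper is mounted at the origin on the work surface. World frame = base frame: x ahead of the robot, y to its left, z up, the work surface at z = 0. Lengths are in m, angles in rad, forces in N, time in s.
With the tool pointing down it reaches from about 0.4 to 0.85 m from the base axis. Payload 10.4 kg.
Tool frame: the origin (TCP) lies midway between the tips of the shut fingers; the grasp point (between the pads) lies 19 mm behind it; z points along the fingers, y is the line along which they close (so a half turn about z gives the same grasp; the last joint's range is limited). The gripper opens to 85 mm and grips with 20 to 120 N. Pads are 22 mm wide; open, the fingers measure 114 mm over their backs; the gripper's body (76 mm by 85 mm) begins 54 mm behind the grasp point. The pads swing forward as they close: fully open they stand 13 mm farther back than shut.
Start: joints at [-1.16, 0.332, -0.065, 1.46, 0.022, 1.35, -0.088], TCP at [0.263, 0.567, 0.195] pointing down, gripper open.
Joint ranges: [-2.6, 2.6], [-0.5, 2.12], [-1.47, 1.34], [0.16, 2.42], [-1.27, 4.41], [0.06, 2.06], [-2.6, 2.6]. Speed limits (rad/s): [2.22, 2.22, 2.79, 2.79, 3.14, 3.14, 3.14].

## Interface

Orientations are given as a 3x3 rotation matrix whose columns are the frame's x, y, z axes.
In Python, from rig import monitor, get_image, bot gives the robot as it stands.
- The arm moves only by the shell command python3 -m crank 'ROWS' [FORCE]. ROWS is JSON, a list of rows, each a list of 3 entries, a list of its own where there are three numbers: the closure, from -1 (fully open) to 1 (shut), then the shift along the tool's x, y, z scaled (see below), then the turn about the tool's z scaled (see below). A call has 1 to 12 rows; each row is the pose to reach, as a shift and turn from the pose commanded when the call began, along the tool's axes at that moment; what a row does not reach only later rows make up. The controller multiplies each number of a shift by 0.5 m and each number of a turn by 90 degrees. A row lasts 1/8 s, in which the tool goes at most 62.5 mm and 10.7 degrees, less where a joint would pass 70% of its speed; a pose out of reach is approached as far as the arm can. A call with a number of a shift or a turn outside -1 to 1 is refused whole. A call with a gripper value outside its range is refused whole. The fingers move at their own pace and stop on an object; FORCE is the grip in N (left out, the last holds). Time passes only in rows, so rows that repeat a pose let the fingers close. It gives the time, the measured TCP pose, the force, the opening and the grip force at its end, in the units of the state.
- monitor.observe(): the state, without advancing time (a new reading comes with each control period).
- get_image(name): name is "scene" or "top" or "wrist"; returns a dict with "img" (384x512x3 uint8, red, green, blue), "intrinsics" (3x3 intrinsics, pixels), "k1" (the pictures are not rectified: a ray, as slopes to the right and down, at radius r is drawn at 1 + k1 r^2 times it, then the intrinsics apply), "rvec" (rotation vector, rad) and "tvec" (3), from world to camera coordinates, as OpenCV has them. Camera axes: x right, y down, z forward; pixel columns grow to the right and rows downward; lengths in m; the calibration is good to about 2 mm. A picture is of the moment at which its call begins. There is no depth.
- bot.finish_job(): hands the job in; it is judged then, once.
The state is a dict: "time_s": time; "joint_positions": joint angles; "qd": joint speeds; "tau": joint torques, N m; "tcp_pos": TCP position; "tool_rot": TCP orientation; "force": force on the tool from outside, world axes, zero at the start; "ft_torque": the same for the moment, N m; "opening": opening from 0.0 (shut) to 1.0 (fully open); "gripper_force": force on a finger pad.
Only numpy, scipy, OpenCV 4.12 (cv2) and the standard library are available. Lean on these libraries where they do the work, as an engineer would, in place of code of your own. Each camera call takes 0.05 s, during which the arm holds its last target. There are 200 camera calls.

## Task

Lay the red-capped and the green-capped marker in the open aluminium tin, side by side and flat on its bottom, straight along the tin's length, both with the cap towards the end that carries the blue wire handle; set them down, do not drop them. Then close the lid fully and gently. Leave everything else on the desk where it is.

Things in the scene. Friction and masses are not known exactly. Their poses are not given: they have to be found in the camera images.
- tin: Aluminium lunch tin, open box fixed to the desk, outside 170 mm (its x) by 220 mm (its y) by 48 mm high, walls and floor 4 mm thick. Origin: centre of its underside. +x points to the long side with the lid's hinge (left, seen from the robot), -y to the short end with a 70 mm wide blue wire handle that stands out 30 mm from that end (the end away from the robot).
- tin_lid (a joint): Hinge of the tin's lid, rad: 0 shut, about 1.57 upright, 1.9 wide open (leaning outward). The stiff hinge stays where it is left; moving the free edge takes about 1 to 2 N. Never slam it faster than 4 rad/s.
- lid_hinge (a point): Middle of the lid's hinge line, on the rim of the tin (85 mm along the tin's +x from its origin, 48.5 mm up); axes of the lid. The hinge line runs along the tin's y.
- lid_edge (a point): Middle of the free edge of the lid, a flat aluminium plate 170 mm (from hinge to free edge) by 220 mm by 6 mm, 120 g, without a knob.
- marker_red: Chunky square-barrelled marker, red cap on one end, white barrel with a grey band; 140 mm long, 20 mm wide, 20 mm high, 40 g, lying on the desk. Origin: centre of its underside (as it lies at the start); x runs along it towards the cap, z up.
- marker_green: Chunky square-barrelled marker, green cap on one end, white barrel with a grey band; 140 mm long, 20 mm wide, 20 mm high, 40 g, lying on the desk. Origin: centre of its underside (as it lies at the start); x runs along it towards the cap, z up.
- marker_red_mid (a point): Point on the marker's centre line, at mid-length; 10 mm above its underside.
- marker_red_cap (a point): Point on the marker's centre line, 60 mm from mid-length towards the cap; 10 mm above its underside.
- marker_red_tail (a point): Point on the marker's centre line, 60 mm from mid-length away from the cap; 10 mm above its underside.
- marker_green_mid (a point): Point on the marker's centre line, at mid-length; 10 mm above its underside.
- marker_green_cap (a point): Point on the marker's centre line, 60 mm from mid-length towards the cap; 10 mm above its underside.
- marker_green_tail (a point): Point on the marker's centre line, 60 mm from mid-length away from the cap; 10 mm above its underside.
- jar: Bystander: glass jar with a red twist cap, 70 mm diameter, 100 mm high; origin under its centre.
- eraser: Bystander: grey eraser block, 60 x 30 x 20 mm; origin under its centre.
- protractor: Bystander: white plastic half-round protractor, 120 mm (its y) by 60 mm, 4 mm thick; origin under its middle.
- glue_stick: Bystander: orange glue stick with flattened sides, 90 x 28 x 28 mm, lying; origin under its centre.
Not all that is in view belongs to the job. Leave any black, pink or turquoise look-alike of the marker_green alone.

How it is judged:
On the way, in this order (a step that is already met when the one before it is completed fails the run):
1. both markers lie flat and side by side in the open tin, along its length, caps towards the blue handle, let go (y of each of marker_red_cap, marker_green_cap in the frame of tin below -0.025 m and y of each of marker_red_tail, marker_green_tail in the frame of tin above 0.025 m and angle between the x axis of each of marker_red, marker_green and the y axis of tin, either way round below 0.26 rad and x of marker_red_mid in the frame of tin between -0.081 and 0.081 m and angle between marker_red's own x axis and vertical between 1.52 and 1.62 rad and z of marker_red_mid in the frame of tin between 0.006 and 0.02 m and contact force between each of marker_red, marker_green and the fingers below 0.05 N and linear speed of each of marker_red, marker_green below 0.02 m/s and x of marker_green_mid in the frame of tin between -0.081 and 0.081 m and angle between marker_green's own x axis and vertical between 1.52 and 1.62 rad and z of marker_green_mid in the frame of tin between 0.006 and 0.02 m and value of joint tin_lid above 0.6 rad), for 0.2 s.
2. the lid is shut (value of joint tin_lid below 0.05 rad), for 0.2 s.
At the end, for the whole second after the job is handed in: Both markers lie flat on the tin's bottom, not stacked (centre under 20 mm above the tin's underside, level within 0.05 rad), within 0.26 rad (15 deg) of the tin's length, caps towards the blue handle's end, released and at rest; lid shut (hinge below 0.05 rad) (y of each of marker_red_cap, marker_green_cap in the frame of tin below -0.025 m and y of each of marker_red_tail, marker_green_tail in the frame of tin above 0.025 m and angle between the x axis of each of marker_red, marker_green and the y axis of tin, either way round below 0.26 rad and x of marker_red_mid in the frame of tin between -0.081 and 0.081 m and angle between marker_red's own x axis and vertical between 1.52 and 1.62 rad and z of marker_red_mid in the frame of tin between 0.006 and 0.02 m and contact force between each of marker_red, marker_green and the fingers below 0.05 N and linear speed of each of marker_red, marker_green below 0.02 m/s and x of marker_green_mid in the frame of tin between -0.081 and 0.081 m and angle between marker_green's own x axis and vertical between 1.52 and 1.62 rad and z of marker_green_mid in the frame of tin between 0.006 and 0.02 m and value of joint tin_lid below 0.05 rad); the robot touches nothing.
It fails at once if the jar, eraser, protractor or glue stick was moved by more than 30 mm (distance of any of jar, eraser, protractor, glue_stick from where it was at the start of the episode above 0.03 m).
It fails at once if a marker was dropped or thrown (moving faster than 0.7 m/s with no finger on it) ((linear speed of marker_red above 0.7 m/s and contact force between marker_red and the fingers below 0.05 N) or (linear speed of marker_green above 0.7 m/s and contact force between marker_green and the fingers below 0.05 N)).
It fails at once if the lid was slammed (closing faster than 4 rad/s) (velocity of joint tin_lid below -4 rad/s).
It also fails if it takes over 69 s, if anything falls off the work surface, if the arm or the gripper's body presses on something with over 40 N, if the wrist force passes 120 N, or if a joint passes its speed limit or range.

## Working session

There is one attempt and no reset: what is moved stays moved. The work goes in short steps, Python scripts to look and compute and a shell command to move; the robot and the scene stay as the last step left them, time stands still between calls to the robot, and variables do not carry over. Pictures are saved under pics/ and viewed, at most 10 in all, crops included, and the job is handed in when it is done.

```bash
mkdir -p pics; python3 - <<'E'
from rig import monitor,get_image,bot
import cv2,numpy as np,pickle
s=monitor.observe()
print({k:np.round(v,3).tolist() for k,v in s.items()})
for n in("scene","top"):
    d=get_image(n); pickle.dump(d,open(f'{n}.pkl','wb'))
    cv2.imwrite(f'pics/{n}.png',cv2.resize(d['img'][:,:,::-1],(800,600),interpolation=cv2.INTER_CUBIC))
    R=cv2.Rodrigues(np.array(d['rvec']))[0]; print(n,d['intrinsics'],d['k1'],-R.T@np.array(d['tvec']).ravel(),R)
E
```

```text
{'time_s': 0.0, 'joint_positions': [-1.16, 0.333, -0.065, 1.461, 0.022, 1.35, -0.088], 'qd': [-0.0, -0.001, 0.0, 0.0, -0.001, -0.0, 0.001], 'tau': [-0.001, -62.544, 0.048, -39.161, 0.016, 0.01, -0.0], 'tcp_pos': [0.263, 0.567, 0.194], 'tool_rot': [[-0.907, 0.42, -0.001], [0.42, 0.907, -0.001], [-0.0, -0.001, -1.0]], 'force': [-0.144, 0.525, 0.319], 'ft_torque': [0.011, 0.037, 0.004], 'gripper_force': 0.0, 'opening': 0.999}
scene [[440.27108577   0.         259.44352253]
 [  0.         440.27108577 191.35039128]
 [  0.           0.           1.        ]] -0.08741696142514392 [ 1.43990321 -0.26877067  0.85401619] [[ 0.22131153  0.97509862 -0.01427877]
 [ 0.61788883 -0.1515358  -0.77152466]
 [-0.75447638  0.16192461 -0.63603916]]
top [[488.31308961   0.         252.28395256]
 [  0.         488.31308961 191.76725018]
 [  0.           0.           1.        ]] -0.0686248490698883 [ 0.25762029 -0.08787467  1.29506859] [[ 0.00820122 -0.99985903 -0.01465134]
 [-0.98152829 -0.00524847 -0.19124503]
 [ 0.19114117  0.01594915 -0.98143297]]
```

View pics/scene.png

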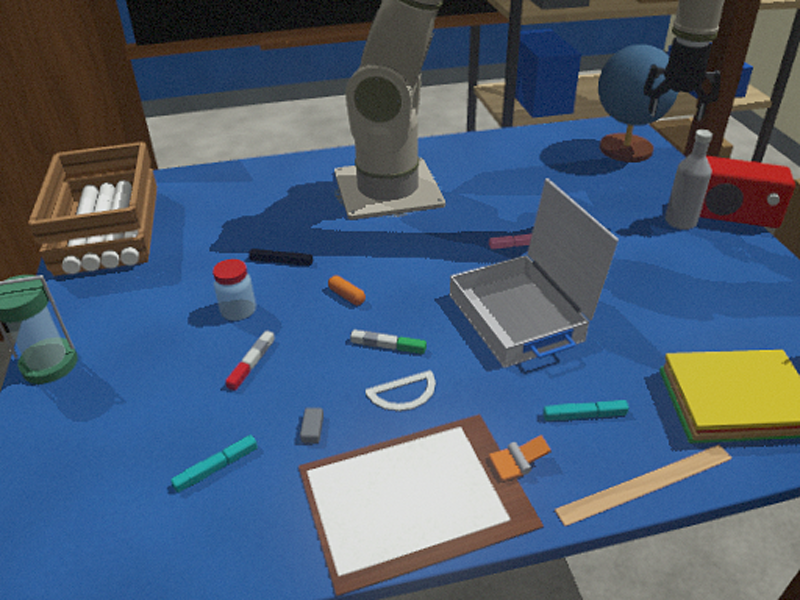

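View pics/top.png

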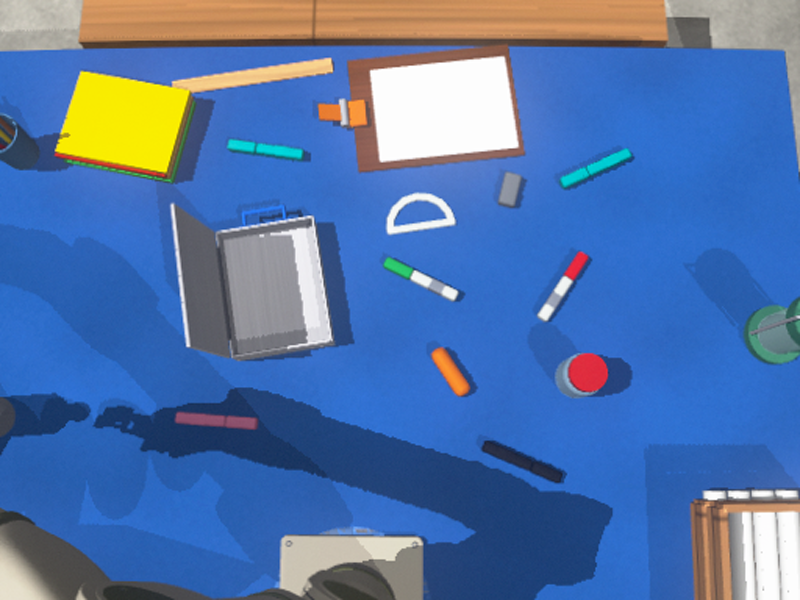

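Candidates in the top view: the red-capped white marker is at (563,286) and the green-capped white one at (421,279). The look-alikes are turquoise at (265,150) and (596,168), black at (523,461) and pink at (216,421). I choose the two with white barrels and a grey band. The tin is at about (280,285), with its handle at (265,213) on the far end and the lid open on the left.

```bash
cat > h.py <<'E'
import numpy as np,cv2,pickle
def ray(d,uv):
    K=np.array(d['intrinsics']);k1=d['k1'];R=cv2.Rodrigues(np.array(d['rvec'],float))[0]
    t=np.array(d['tvec'],float).ravel()
    p=cv2.undistortPoints(np.array(uv,float).reshape(1,1,2),K,np.array([k1,0,0,0,0.]),None,None).ravel()
    v=R.T@np.array([*p,1]); return -R.T@t, v/np.linalg.norm(v)
def tri(*obs):
    A=0;b=0;rs=[ray(d,u) for d,u in obs]
    for c,v in rs: P=np.eye(3)-np.outer(v,v);A=A+P;b=b+P@c
    x=np.linalg.solve(A,b); return x,max(np.linalg.norm(np.cross(x-c,v)) for c,v in rs)
def atz(d,uv,z):
    c,v=ray(d,uv); return c+v*(z-c[2])/v[2]
def proj(d,X):
    K=np.array(d['intrinsics'])
    return cv2.projectPoints(np.array(X,float).reshape(-1,1,3),np.array(d['rvec'],float),np.array(d['tvec'],float),K,np.array([d['k1'],0,0,0,0.]))[0].reshape(-1,2)
def load(n): return pickle.load(open(n+'.pkl','rb'))
def px(u,v,f=1.5625): return [(u+.5)/f-.5,(v+.5)/f-.5]
E
python3 - <<'E'
from h import *
S,T=load('scene'),load('top')
def blob(d,c,kind):
    u,v=[int(x) for x in px(*c)];r=34
    im=d['img'][v-r:v+r,u-r:u+r];h=cv2.cvtColor(im,cv2.COLOR_RGB2HSV).astype(int)
    if kind=='red': m=((h[...,0]<8)|(h[...,0]>172))&(h[...,1]>140)
    elif kind=='green': m=(abs(h[...,0]-62)<14)&(h[...,1]>120)
    else: m=(h[...,1]<90)&(h[...,2]>90)
    n,l,st,ce=cv2.connectedComponentsWithStats(m.astype(np.uint8))
    o=[]
    for i in range(1,n):
        if st[i,4]>25:o.append((np.round(ce[i]+[u-r,v-r],1).tolist(),int(st[i,4])))
    return o
for nm,cs,ct in(('red',(250,360),(563,286)),('green',(388,342),(421,279))):
    for k in(nm,'w'): print(nm,k,'S',blob(S,cs,k),'T',blob(T,ct,k))
def crop(d,u,v,w,h):
    a,b=[int(x) for x in px(u,v)];return cv2.resize(d['img'][b:b+h,a:a+w,::-1],None,fx=4,fy=4,interpolation=cv2.INTER_CUBIC)
a=crop(T,165,185,115,125); b=crop(S,440,260,85,73)  # 460x500, 340x292
c=crop(T,375,240,85,52)
out=np.zeros((500,800,3),np.uint8); out[:,:460]=a; out[:292,460:]=b; out[292:,460:]=c
cv2.imwrite('pics/c1.png',out); print([int(x) for x in px(165,185)],[int(x) for x in px(440,260)])
E
```

```text
red red S [([152.2, 239.6], 135)] T [([368.4, 169.6], 114)]
red w S [([151.7, 199.3], 141), ([165.1, 223.1], 224)] T [([354.8, 190.7], 247)]
green green S [([263.1, 218.9], 89)] T [([254.4, 171.2], 121)]
green w S [([239.4, 216.0], 199), ([259.9, 244.9], 267)] T [([261.9, 145.7], 145), ([277.4, 182.2], 246)]
[105, 118] [281, 166]
```

View pics/c1.png

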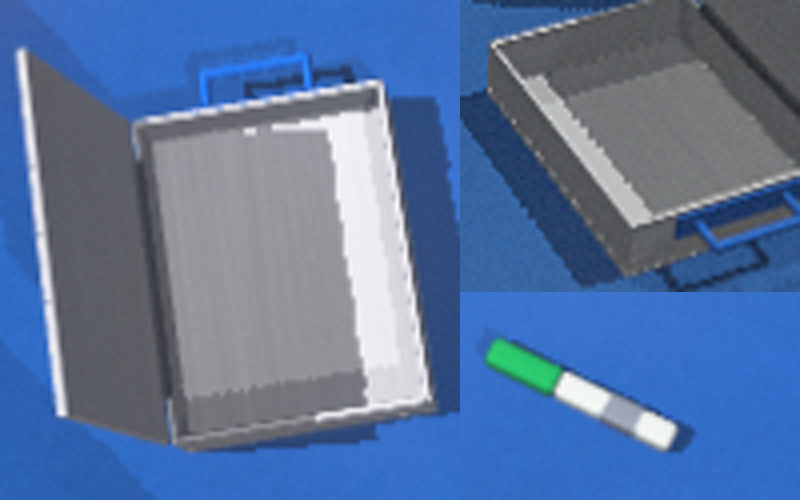

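Crop: the green cap, white barrel and grey band are confirmed. The tin's rim corners in the top crop are at (134,124), (383,82), (432,403) and (172,446).

```bash
python3 - <<'E'
from h import *
S,T=load('scene'),load('top')
tc=lambda u,v:[105+(u+.5)/4-.5,118+(v+.5)/4-.5]
sc=lambda u,v:[281+(u+.5)/4-.5,166+(v+.5)/4-.5]
p=lambda n,x:print(n,np.round(x[0],4),'err',round(x[1],4))
p('rim far right',tri((T,tc(383,82)),(S,sc(175,225))))
p('rim near right',tri((T,tc(432,403)),(S,sc(30,45))))
p('lid near',tri((T,tc(62,415)),(S,px(548,183))))
p('lid far',tri((T,tc(22,50)),(S,px(616,240))))
C=[atz(T,tc(*q),.048) for q in((134,124),(383,82),(432,403),(172,446))]
for c in C: print(np.round(c,4))
print('sizes',[round(float(np.linalg.norm(C[i]-C[i-1])),4) for i in range(4)],'ctr',np.mean(C,0))
yax=(C[2]+C[3]-C[0]-C[1]);xax=C[0]+C[3]-C[1]-C[2];print('ang y',np.degrees(np.arctan2(yax[1],yax[0])),'ang x',np.degrees(np.arctan2(xax[1],xax[0])))
def seg(d,c,kind):
    u,v=int(c[0]),int(c[1]);r=30
    im=d['img'][v-r:v+r,u-r:u+r];h=cv2.cvtColor(im,cv2.COLOR_RGB2HSV).astype(int)
    blue=(abs(h[...,0]-109)<13)&(h[...,1]>110)
    m=~blue&(h[...,2]>60)
    n,l,st,ce=cv2.connectedComponentsWithStats(m.astype(np.uint8))
    i=min((i for i in range(1,n) if st[i,4]>150),key=lambda i:np.linalg.norm(ce[i]-r))
    ys,xs=np.nonzero(l==i);P=np.c_[xs,ys]+[u-r,v-r]
    rect=cv2.minAreaRect(P.astype(np.float32));return P.mean(0),rect
for nm,cs,ct,capS,capT in(('red',(160,231),(360,182.5),(152.2,239.6),(368.4,169.6)),('green',(248,219),(269,178),(263.1,218.9),(254.4,171.2))):
    mS,rS=seg(S,cs,0);mT,rT=seg(T,ct,0)
    print(nm,mS,rS[0],mT,rT)
    p(' mid',tri((S,mS),(T,mT)));p(' cap',tri((S,capS),(T,capT)))
    b=cv2.boxPoints(rT);W=np.array([atz(T,q,.017) for q in b])
    e=[np.linalg.norm(W[0]-W[1]),np.linalg.norm(W[1]-W[2])];print(' size',e,'ctr',atz(T,rT[0],.017))
    m=atz(T,mT,.015);c=atz(T,capT,.015);print(' m',m,'dir',np.degrees(np.arctan2(*(c-m)[1::-1])))
E
```

```text
rim far right [0.6468 0.0744 0.0459] err 0.002
rim near right [0.431  0.0358 0.0426] err 0.0012
lid near [0.4001 0.2299 0.2049] err 0.0007
lid far [0.6133 0.2633 0.2135] err 0.0004
[0.6162 0.2381 0.048 ]
[0.6455 0.0721 0.048 ]
[0.43   0.0341 0.048 ]
[0.4008 0.2018 0.048 ]
sizes [0.2184, 0.1686, 0.2188, 0.1701] ctr [0.52313956 0.13650847 0.048     ]
ang y -170.2208641789205 ang x 99.95999584544423
red [159.375      230.49038462] (159.9512481689453, 230.06100463867188) [360.13701923 182.56009615] ((359.8461608886719, 182.73077392578125), (8.320503234863281, 50.75507354736328), 33.6900634765625)
 mid [ 0.5353 -0.3581  0.0073] err 0.0004
 cap [ 0.5703 -0.3797  0.0116] err 0.0008
 size [np.float64(0.1408810021548872), np.float64(0.022270959308412587)] ctr [ 0.53271529 -0.35484422  0.017     ]
 m [ 0.5336182  -0.35606075  0.015     ] dir -33.36128265551303
green [248.05949657 218.12356979] (248.052001953125, 218.16183471679688) [268.9654321  178.21975309] ((269.0, 178.0), (50.98234939575195, 8.049844741821289), 26.56505012512207)
 mid [ 0.5456 -0.1113  0.0092] err 0.0003
 cap [ 0.5637 -0.072   0.014 ] err 0.0003
 size [np.float64(0.022154976290580313), np.float64(0.13734468814617143)] ctr [ 0.54436964 -0.11160906  0.017     ]
 m [ 0.54421348 -0.11155435  0.015     ] dir 63.96254402819848
```

Measurements agree: the rim sides come out at 0.219 x 0.169 with z about 0.045, the markers are 0.14 x 0.022, and the lid is at about 1.74 rad. Next is the reach for green, rising above the lid first.

```bash
cat > go.py <<'E'
import sys,numpy as np
from rig import monitor
# go.py x y z theta_x(deg): shift and turn, scaled, from the measured pose
s=monitor.observe();R=np.array(s['tool_rot']);t=np.array([float(a) for a in sys.argv[1:4]])
th=np.degrees(np.arctan2(R[1,0],R[0,0]));d=R.T@(t-s['tcp_pos'])
turn=(th-float(sys.argv[4])+180)%360-180
print('t',s['time_s'],'pos',np.round(s['tcp_pos'],4),'th',round(th,1),'zax',np.round(R[:,2],3),'F',np.round(s['force'],1),'q7',round(s['joint_positions'][6],2),'op',round(s['opening'],3))
print('shift',np.round(d/.5,3),'turn',round(turn/90,3),'mm',round(np.linalg.norm(d)*1e3))
E
python3 -m crank '[[-1,[0,0,-0.125],0],[-1,[0,0,-0.25],0],[-1,[-0.1,-0.09,-0.26],0.1],[-1,[-0.2,-0.18,-0.26],0.2],[-1,[-0.3,-0.27,-0.26],0.3],[-1,[-0.4,-0.36,-0.26],0.4],[-1,[-0.5,-0.46,-0.26],0.5],[-1,[-0.6,-0.55,-0.26],0.6],[-1,[-0.7,-0.64,-0.26],0.7],[-1,[-0.8,-0.73,-0.26],0.8],[-1,[-0.9,-0.83,-0.26],0.9],[-1,[-1,-0.92,-0.26],1]]'
python3 go.py 0.544 -0.1115 0.15 64
```

```text
time_s: 1.6
tcp_pos: [0.5025, -0.0119, 0.3248]
tool_rot: [[0.425, 0.905, 0.0], [0.905, -0.425, 0.0], [0.0, 0.0, -1.0]]
force: [1.6, 0.5, 0.3]
opening: 1.0
gripper_force: 0.0
t 1.6 pos [ 0.5025 -0.0119  0.3248] th 64.9 zax [ 0.  0. -1.] F [1.6 0.5 0.3] q7 -0.5 op 1.0
shift [-0.145  0.16   0.349] turn 0.01 mm 205
```

```bash
python3 -m crank '[[-1,[0,0,0],0],[-1,[0,0,0],0],[-1,[0,0,0],0]]' >/dev/null; python3 go.py 0.544 -0.1115 0.15 64
```

```text
t 1.975 pos [ 0.502  -0.0083  0.3246] th 65.3 zax [-0.  0. -1.] F [ 0.1 -0.6 -0.6] q7 -0.5 op 1.0
shift [-0.152  0.163  0.349] turn 0.015 mm 207
```

```bash
python3 -m crank '[[-1,[-0.05,0.05,0.1],0.01],[-1,[-0.1,0.1,0.2],0.01],[-1,[-0.15,0.163,0.3],0.015],[-1,[-0.152,0.163,0.35],0.015],[-1,[-0.152,0.163,0.35],0.015],[-1,[-0.152,0.163,0.35],0.015]]' >/dev/null; python3 go.py 0.544 -0.1115 0.003 64
python3 - <<'E'
from rig import get_image
from h import *
d=get_image('wrist');pickle.dump(d,open('w1.pkl','wb'))
im=d['img'][:,:,::-1].copy();cv2.imwrite('pics/w1.png',im)
for z in(.02,.01):
  a=np.array([.544,-.1115,z]);u=np.array([np.cos(np.radians(64)),np.sin(np.radians(64)),0]);print(proj(d,[a-.07*u,a,a+.07*u]).round())
R=cv2.Rodrigues(np.array(d['rvec']))[0];print(-R.T@np.array(d['tvec']).ravel())
E
```

```text
t 2.725 pos [ 0.545  -0.1119  0.1511] th 63.9 zax [ 0.002  0.001 -1.   ] F [-0.3 -0.  -0.2] q7 -0.21 op 1.002
shift [-0.001 -0.003  0.296] turn -0.001 mm 148
[[254. 240.]
 [254. 173.]
 [254.  95.]]
[[254. 236.]
 [254. 170.]
 [254.  95.]]
[ 0.58231422 -0.03625759  0.33019892]
```

View pics/w1.png

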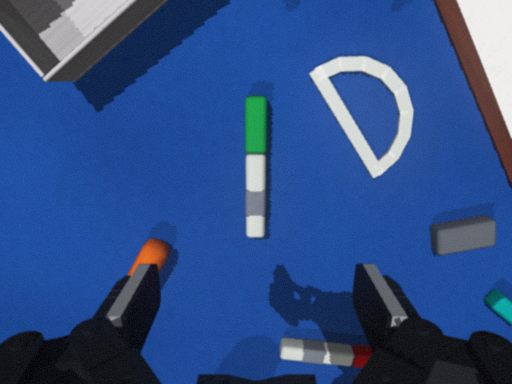

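The wrist view shows the green marker at columns 246–267, rows 96–238, within 2 px of the prediction. Descending and grasping.

```bash
python3 -m crank '[[-0.3,[0,-0.003,0.08],0],[-0.3,[0,-0.003,0.16],0],[-0.3,[0,-0.003,0.24],0],[-0.3,[0,-0.003,0.294],0],[-0.3,[0,-0.003,0.294],0],[1,[0,-0.003,0.294],0],[1,[0,-0.003,0.294],0],[1,[0,-0.003,0.294],0],[1,[0,-0.003,0.294],0],[1,[0,-0.003,0.294],0]]' 40; python3 go.py 0.544 -0.1115 0.18 64
```

```text
time_s: 4.03
tcp_pos: [0.543, -0.1124, 0.0029]
tool_rot: [[0.442, 0.897, 0.0], [0.897, -0.442, 0.0], [0.0, 0.0, -1.0]]
force: [0.9, 0.4, 0.9]
opening: 0.001
gripper_force: 0.0
t 4.025 pos [ 0.543  -0.1124  0.0029] th 63.8 zax [ 0.  0. -1.] F [0.9 0.4 0.9] q7 -0.12 op 0.001
shift [ 0.003  0.001 -0.354] turn -0.002 mm 177
```

The fingers shut on nothing, so I'll look.

```bash
python3 - <<'E'
from rig import get_image
from h import *
d=get_image('wrist');pickle.dump(d,open('w2.pkl','wb'))
e=get_image('scene');pickle.dump(e,open('s2.pkl','wb'))
out=np.zeros((384,800,3),np.uint8);out[:,:512]=d['img'][:,:,::-1]
out[:288,512:800]=cv2.resize(e['img'][180:260,210:290,::-1],(288,288),interpolation=cv2.INTER_CUBIC)
cv2.imwrite('pics/w2.png',out)
E
```

```text
(no output)
```

View pics/w2.png

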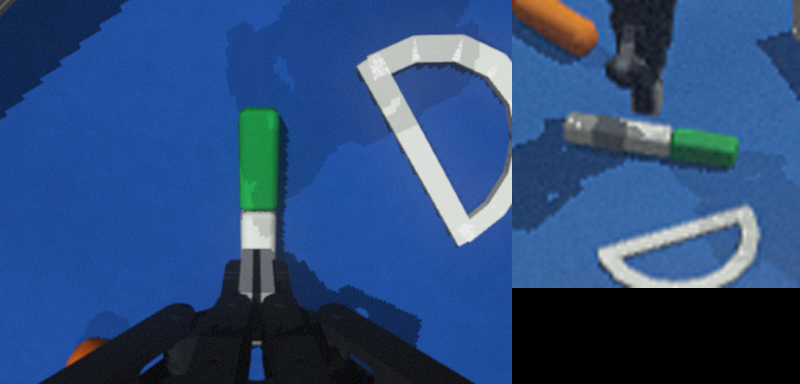

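The wrist view shows the shut tips above the marker (tips at about (256,300)). In the scene crop the finger tip, at (648,110), sits above it. I'll check the real tip height.

```bash
python3 - <<'E'
from h import *
d,e=load('w2'),load('s2')
print('proj TCP scene',proj(e,[[.543,-.1124,.003],[.543,-.1124,.022],[.543,-.1124,.04]]),'wrist',proj(d,[[.543,-.1124,.003],[.543,-.1124,.022],[.543,-.1124,.04]]))
print(tri((d,(256,299)),(e,(247.8,210.5))), tri((d,(257,250)),(e,(247.8,210.5))))
R=cv2.Rodrigues(np.array(d['rvec']))[0];print(-R.T@np.array(d['tvec']).ravel())
w=load('w1');S=load('scene')
# marker in w1 and w2: triangulate cap end corners + tail
print('capend top w1/w2',tri((w,(256.5,97)),(d,(259,109))),atz(w,(256.5,97),.02),atz(d,(259,109),.02))
print('joint cap/white',tri((w,(256.5,154.5)),(d,(258.5,211))))
print('with scene end', tri((w,(256,154.5)),(e,(210+(670-512)/3.6,180+128/3.6))))
E
```

```text
proj TCP scene [[247.45571103 219.20704462]
 [247.2397128  214.24325126]
 [247.03135229 209.44854769]] wrist [[255.29487125 232.46016155]
 [255.23448542 248.05515078]
 [255.16501639 266.01061911]]
(array([ 0.54436766, -0.11653327,  0.04681414]), np.float64(0.008877578721699374)) (array([ 0.54517971, -0.10912579,  0.03567023]), np.float64(0.0020440369975688404))
[ 0.5806648  -0.03677282  0.18188085]
capend top w1/w2 (array([ 0.57516741, -0.05239425, -0.01082418]), np.float64(0.00027624175018737656)) [ 0.57605451 -0.05100642  0.02      ] [ 0.57582405 -0.04983025  0.02      ]
joint cap/white (array([ 0.55238603, -0.09834461,  0.01169718]), np.float64(0.00046448014561228094))
with scene end (array([ 0.5535444 , -0.09588824,  0.02295322]), np.float64(0.0002628950751832019))
```

By both views the shut tips stand about 20–30 mm above the reported TCP height, so I need to go lower. I'll open part way and descend in small steps, watching the force.

```bash
python3 -m crank '[[0,[0,0.002,0],0],[0,[0,0.002,0],0],[0,[0,0.002,0],0],[0,[0,0.002,0.01],0],[0,[0,0.002,0.01],0]]' 40; python3 -m crank '[[0,[0,0,0.01],0],[0,[0,0,0.01],0]]'; python3 -m crank '[[0,[0,0,0.01],0],[0,[0,0,0.01],0]]'|grep -E "pos|force|open"
python3 - <<'E'
from rig import get_image
from h import *
d=get_image('wrist');e=get_image('scene');pickle.dump((d,e),open('w3.pkl','wb'))
out=np.zeros((384,800,3),np.uint8);out[:,:512]=d['img'][:,:,::-1]
out[:288,512:800]=cv2.resize(e['img'][180:260,210:290,::-1],(288,288),interpolation=cv2.INTER_CUBIC)
cv2.imwrite('pics/w3.png',out)
E
```

```text
time_s: 4.75
tcp_pos: [0.5434, -0.1128, -0.0028]
tool_rot: [[0.442, 0.897, -0.001], [0.897, -0.442, 0.0], [-0.0, -0.001, -1.0]]
force: [0.2, -0.3, -0.1]
opening: 0.501
gripper_force: 0.0
time_s: 5.0
tcp_pos: [0.5435, -0.1128, -0.0077]
tool_rot: [[0.442, 0.897, -0.001], [0.897, -0.442, 0.0], [-0.0, -0.001, -1.0]]
force: [-0.2, -0.5, -1.0]
opening: 0.5
gripper_force: 0.0
tcp_pos: [0.5435, -0.1128, -0.0126]
force: [-0.4, -0.5, 0.1]
opening: 0.498
gripper_force: 0.0
```

View pics/w3.png

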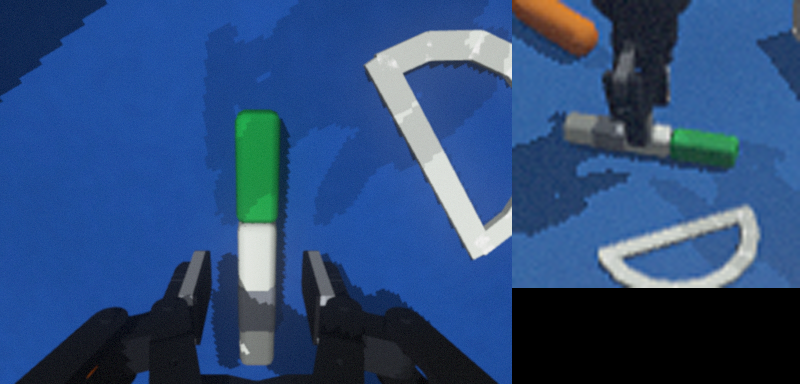

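The fingers straddle the marker (pads at columns 205 and 315, marker at 238–276) with no contact yet. Continuing down by touch.

```bash
python3 -m crank '[[0,[0,0,0.01],0],[0,[0,0,0.01],0]]'|grep -E "pos|force"; python3 -m crank '[[0,[0,0,0.006],0],[0,[0,0,0.006],0]]'|grep -E "pos|force"; python3 -m crank '[[0,[0,0,0.006],0],[0,[0,0,0.006],0]]'|grep -E "pos|force"
```

```text
tcp_pos: [0.5435, -0.1128, -0.0176]
force: [0.6, 0.5, -0.2]
gripper_force: 0.0
tcp_pos: [0.5436, -0.1128, -0.0205]
force: [0.8, -0.2, -0.4]
gripper_force: 0.0
tcp_pos: [0.5437, -0.1128, -0.0234]
force: [-0.5, 0.4, 0.0]
gripper_force: 0.0
```

```bash
python3 -m crank '[[0.3,[0,0,0],0],[0.45,[0,0,0],0],[0.45,[0,0,0],0]]' 40|grep -E "pos|force|open"; python3 -m crank '[[1,[0,0,0],0],[1,[0,0,0],0],[1,[0,0,0],0],[1,[0,0,0],0]]' 40|grep -E "pos|force|open"
```

```text
tcp_pos: [0.5438, -0.1129, -0.0232]
force: [-0.2, -0.3, -0.5]
opening: 0.274
gripper_force: 0.0
tcp_pos: [0.5441, -0.1129, -0.023]
force: [-0.8, -0.1, 5.0]
opening: 0.217
gripper_force: 40.1
```

Gripped at 18 mm opening with 40 N. Lifting.

```bash
python3 -m crank '[[1,[0,0,-0.04],0],[1,[0,0,-0.12],0],[1,[0,0,-0.2],0],[1,[0,0,-0.28],0],[1,[0,0,-0.28],0],[1,[0,0,-0.28],0]]' 40|grep -E "force|open"; python3 go.py 0.5196 0.156 0.117 9.9
```

```text
force: [-0.1, 0.0, -0.3]
opening: 0.215
gripper_force: 39.5
t 7.725 pos [ 0.5435 -0.1127  0.1168] th 63.8 zax [-0.  0. -1.] F [-0.1  0.  -0.3] q7 -0.19 op 0.215
shift [ 0.461 -0.28  -0.   ] turn 0.599 mm 270
```

```bash
python3 -m crank '[[1,[0.06,-0.035,0],0.08],[1,[0.13,-0.08,0],0.17],[1,[0.2,-0.12,0],0.26],[1,[0.27,-0.165,0],0.35],[1,[0.34,-0.205,0],0.44],[1,[0.4,-0.245,0],0.53],[1,[0.45,-0.27,0],0.59],[1,[0.461,-0.28,0],0.6],[1,[0.461,-0.28,0],0.6],[1,[0.461,-0.28,0],0.6]]' 40|grep -E "force|open"; python3 go.py 0.5196 0.156 -0.0185 9.9
python3 - <<'E'
from rig import get_image
from h import *
d=get_image('wrist');e=get_image('scene');t=get_image('top');pickle.dump((d,e,t),open('w4.pkl','wb'))
out=np.zeros((600,800,3),np.uint8);out[:300,:400]=cv2.resize(d['img'],(400,300))[:,:,::-1]
out[:300,400:]=cv2.resize(e['img'][100:235,260:440,::-1],(400,300))
out[300:,:400]=cv2.resize(t['img'][100:235,90:270,::-1],(400,300))
cv2.imwrite('pics/w4.png',out)
E
```

```text
force: [-0.3, -0.6, -0.5]
opening: 0.219
gripper_force: 39.5
t 8.975 pos [0.5201 0.1541 0.1166] th 9.8 zax [-0.    -0.001 -1.   ] F [-0.3 -0.6 -0.5] q7 -1.65 op 0.219
shift [-0.    -0.004  0.27 ] turn -0.002 mm 135
```

View pics/w4.png

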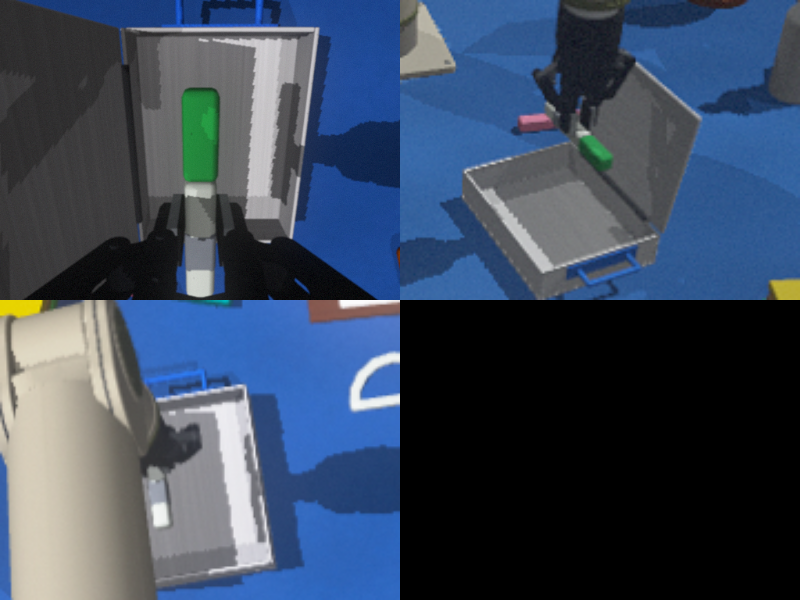

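The marker is held level and aligned with the tin, cap towards the handle (wrist crop: cap at (200,135), handle at the top). Lowering.

```bash
python3 -m crank '[[1,[0,-0.004,0.06],0],[1,[0,-0.004,0.12],0],[1,[0,-0.004,0.18],0],[1,[0,-0.004,0.23],0],[1,[0,-0.004,0.25],0],[1,[0,-0.004,0.25],0],[1,[0,-0.004,0.25],0]]' 40|grep -E "pos|force|open"; python3 -m crank '[[1,[0,0,0.008],0],[1,[0,0,0.016],0],[1,[0,0,0.02],0],[1,[0,0,0.02],0]]' |grep -E "pos|force|open"
```

```text
tcp_pos: [0.5204, 0.1579, -0.0072]
force: [0.3, -0.4, -0.2]
opening: 0.217
gripper_force: 39.5
tcp_pos: [0.5195, 0.1577, -0.0184]
force: [-0.5, -0.6, -0.8]
opening: 0.215
gripper_force: 39.5
```

```bash
python3 -m crank '[[1,[0,0,0.003],0],[1,[0,0,0.003],0]]' |grep -E "pos|force"; python3 -m crank '[[1,[0,0,0.003],0],[1,[0,0,0.003],0]]' |grep -E "pos|force"
```

```text
tcp_pos: [0.5198, 0.1578, -0.019]
force: [-3.2, -1.3, 8.8]
gripper_force: 40.5
tcp_pos: [0.5198, 0.1578, -0.0191]
force: [-11.9, -3.2, 29.0]
gripper_force: 42.8
```

Touchdown at -0.019, as computed. Easing off, releasing and rising.

```bash
python3 -m crank '[[1,[0,0,-0.005],0],[1,[0,0,-0.005],0],[0.35,[0,0,-0.005],0],[0.25,[0,0,-0.005],0],[0.25,[0,0,-0.005],0],[0.25,[0,0,-0.02],0],[0.25,[0,0,-0.06],0],[0.25,[0,0,-0.14],0],[0.25,[0,0,-0.24],0],[0.25,[0,0,-0.34],0],[0.25,[0,0,-0.44],0],[0.25,[0,0,-0.44],0]]' |grep -E "force|open"; python3 go.py 0.5335 -0.3565 0.13 -33.4
python3 - <<'E'
from rig import get_image
from h import *
d=get_image('wrist');pickle.dump(d,open('w5.pkl','wb'))
cv2.imwrite('pics/w5.png',d['img'][:,:,::-1])
def T(x,y,z): a=np.radians(99.9);return [.523+x*np.cos(a)-y*np.sin(a),.1365+x*np.sin(a)+y*np.cos(a),z]
print(proj(d,[T(.02,-.07,.024),T(.02,.07,.024),T(.085,-.11,.048),T(-.085,-.11,.048),T(-.085,.11,.048)]).round())
E
```

```text
force: [-0.3, 0.2, -1.0]
opening: 0.374
gripper_force: 0.0
t 12.5 pos [0.5218 0.1582 0.2032] th 9.8 zax [ 0.006  0.004 -1.   ] F [-0.3  0.2 -1. ] q7 -1.7 op 0.374
shift [-0.152  1.019  0.143] turn 0.48 mm 520
[[258.  97.]
 [258. 224.]
 [186.  53.]
 [373.  52.]
 [352. 266.]]
```

View pics/w5.png

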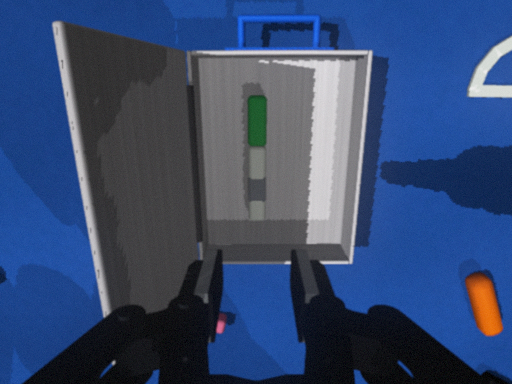

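Green lies at (258,97)–(258,219), exactly as predicted, flat and straight, and the lid is untouched. Now red.

```bash
python3 -m crank '[[0.25,[-0.015,0.1,0],0.04],[0.25,[-0.03,0.2,0],0.09],[0.25,[-0.045,0.3,0],0.14],[0.25,[-0.06,0.4,0],0.19],[0,[-0.075,0.5,0],0.24],[0,[-0.09,0.6,0],0.29],[0,[-0.105,0.7,0],0.34],[0,[-0.12,0.8,0],0.39],[0,[-0.135,0.9,0],0.44],[0,[-0.15,1,0],0.48],[0,[-0.15,1,0],0.48],[0,[-0.15,1,0],0.48]]' >/dev/null; python3 go.py 0.5335 -0.3565 0.13 -33.4
python3 - <<'E'
from rig import get_image
from h import *
d=get_image('wrist');pickle.dump(d,open('w6.pkl','wb'));T=load('top')
print('jar',atz(T,px(586,373),.1))
h=cv2.cvtColor(d['img'],cv2.COLOR_RGB2HSV).astype(int)
def big(m,near):
    n,l,st,ce=cv2.connectedComponentsWithStats(m.astype(np.uint8));i=min((i for i in range(1,n) if st[i,4]>150),key=lambda i:np.linalg.norm(ce[i]-near));ys,xs=np.nonzero(l==i);return ce[i],cv2.minAreaRect(np.c_[xs,ys].astype(np.float32)),st[i]
u=np.array([np.cos(np.radians(-33.4)),np.sin(np.radians(-33.4)),0]);a=np.array([.5335,-.3565,.02])
P=proj(d,[a-.07*u,a,a+.07*u]);print('pred',P.round(1))
m=~((abs(h[...,0]-109)<13)&(h[...,1]>110))&(h[...,2]>70)
_,r,st=big(m,P[1]);print(r,st);b=cv2.boxPoints(r);W=np.array([atz(d,q,.02) for q in b]);print('ctr',W.mean(0))
e=W[1]-W[0] if np.linalg.norm(W[1]-W[0])>np.linalg.norm(W[2]-W[1]) else W[2]-W[1];print(np.linalg.norm(e),np.degrees(np.arctan2(e[1],e[0])))
c,_,_=big(((h[...,0]<8)|(h[...,0]>172))&(h[...,1]>140)&(h[...,2]>60),P[2]);print('cap',c,atz(d,c,.02))
E
```

```text
t 14.05 pos [ 0.5304 -0.3472  0.1975] th -33.4 zax [-0.002  0.001 -1.   ] F [ 0.5 -0.4 -0.6] q7 -1.36 op 0.499
shift [0.016 0.012 0.135] turn -0.0 mm 68
jar [ 0.37518414 -0.36987143  0.1       ]
pred [[261.6 215.2]
 [262.  154. ]
 [262.3  84.8]]
((262.5, 149.0), (128.0, 21.0), 90.0) [ 252   85   22  129 2463]
ctr [ 0.53419211 -0.35763416  0.02      ]
0.13715160879432398 147.48708934081603
cap [262.47222222 111.62888889] [ 0.56997724 -0.38091143  0.02      ]
```

Red's wrist measurement (0.534,-0.357, angle -33) agrees with the top view. Descending and gripping at the learned height.

```bash
python3 -m crank '[[0,[0.016,0.012,0.1],0],[0,[0.016,0.012,0.2],0],[0,[0.016,0.012,0.3],0],[0,[0.016,0.012,0.38],0],[0,[0.016,0.012,0.42],0],[0,[0.016,0.012,0.438],0],[0,[0.016,0.012,0.438],0],[0.4,[0.016,0.012,0.438],0],[1,[0.016,0.012,0.438],0],[1,[0.016,0.012,0.438],0],[1,[0.016,0.012,0.438],0],[1,[0.016,0.012,0.438],0]]' 40|grep -E "pos|force|open"; python3 -m crank '[[1,[0,0,-0.04],0],[1,[0,0,-0.12],0],[1,[0,0,-0.2],0],[1,[0,0,-0.28],0],[1,[0,0,-0.34],0],[1,[0,0,-0.34],0],[1,[0,0,-0.34],0]]' 40|grep -E "force|open"; python3 go.py 0.5290 0.102 0.147 9.9
```

```text
tcp_pos: [0.535, -0.3576, -0.0187]
force: [-0.3, 0.5, 5.2]
opening: 0.208
gripper_force: 38.9
force: [-0.1, 0.1, -0.3]
opening: 0.21
gripper_force: 39.1
t 16.475 pos [ 0.534  -0.357   0.1499] th -33.4 zax [ 0.  0. -1.] F [-0.1  0.1 -0.3] q7 -1.33 op 0.21
shift [-0.514 -0.761  0.006] turn -0.481 mm 459
```

```bash
python3 -m crank '[[1,[-0.06,-0.09,0],-0.06],[1,[-0.12,-0.18,0],-0.11],[1,[-0.18,-0.27,0],-0.17],[1,[-0.24,-0.36,0],-0.23],[1,[-0.3,-0.44,0],-0.28],[1,[-0.36,-0.53,0],-0.34],[1,[-0.42,-0.62,0],-0.4],[1,[-0.47,-0.7,0],-0.45],[1,[-0.5,-0.74,0],-0.47],[1,[-0.514,-0.761,0],-0.48],[1,[-0.514,-0.761,0],-0.48],[1,[-0.514,-0.761,0],-0.48]]' 40|grep -E "force|open"; python3 go.py 0.5290 0.102 -0.005 9.9
python3 - <<'E'
from rig import get_image
from h import *
d=get_image('wrist');pickle.dump(d,open('w7.pkl','wb'))
cv2.imwrite('pics/w7.png',d['img'][:,:,::-1])
E
```

```text
force: [-0.7, -1.0, -0.2]
opening: 0.211
gripper_force: 39.2
t 17.975 pos [0.5293 0.1    0.1498] th 9.6 zax [ 0. -0. -1.] F [-0.7 -1.  -0.2] q7 -1.55 op 0.211
shift [ 0.    -0.004  0.31 ] turn -0.003 mm 155
```

View pics/w7.png

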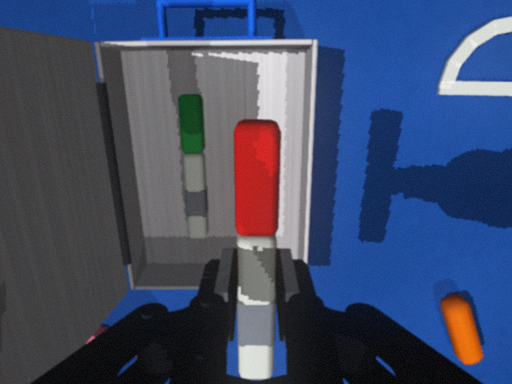

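Red is held (cap at (256,180)) parallel to green (at (192,165)), with clear space between them. Lowering.

```bash
python3 -m crank '[[1,[0,-0.004,0.08],0],[1,[0,-0.004,0.16],0],[1,[0,-0.004,0.23],0],[1,[0,-0.004,0.29],0],[1,[0,-0.004,0.31],0],[1,[0,-0.004,0.31],0],[1,[0,-0.004,0.31],0]]' |grep -E "pos|force|open"; python3 -m crank '[[1,[0,0,0.008],0],[1,[0,0,0.014],0],[1,[0,0,0.014],0],[1,[0,0,0.014],0]]' |grep -E "pos|force"; python3 -m crank '[[1,[0,0,0.004],0],[1,[0,0,0.004],0]]' |grep -E "pos|force"
```

```text
tcp_pos: [0.5297, 0.1039, -0.0039]
force: [0.2, 0.1, -0.0]
opening: 0.214
gripper_force: 39.2
tcp_pos: [0.5288, 0.104, -0.0122]
force: [-0.0, -0.1, -0.1]
gripper_force: 39.2
tcp_pos: [0.5287, 0.104, -0.0143]
force: [0.9, -0.5, -0.0]
gripper_force: 39.2
```

```bash
python3 -m crank '[[1,[0,0,0.003],0],[1,[0,0,0.003],0]]' |grep -E "pos|force"; python3 -m crank '[[1,[0,0,0.002],0],[1,[0,0,0.002],0]]' |grep -E "pos|force"
```

```text
tcp_pos: [0.5289, 0.104, -0.0149]
force: [-4.9, -0.2, 13.4]
gripper_force: 41.1
tcp_pos: [0.5289, 0.1041, -0.015]
force: [-11.2, -1.1, 25.8]
gripper_force: 42.9
```

Touchdown. Releasing, rising and checking numerically.

```bash
python3 -m crank '[[1,[0,0,-0.005],0],[1,[0,0,-0.005],0],[0.35,[0,0,-0.005],0],[0.25,[0,0,-0.005],0],[0.25,[0,0,-0.005],0],[0.25,[0,0,-0.02],0],[0.25,[0,0,-0.06],0],[0.25,[0,0,-0.16],0],[0.25,[0,0,-0.28],0],[0.25,[0,0,-0.4],0],[0.25,[0,0,-0.4],0],[0.25,[0,0,-0.4],0]]' |grep -E "force|open"; python3 - <<'E'
from rig import get_image
from h import *
d=get_image('wrist');pickle.dump(d,open('w8.pkl','wb'))
a=np.radians(99.9);c=np.array([.523,.1365]);Rt=np.array([[np.cos(a),-np.sin(a)],[np.sin(a),np.cos(a)]])
h=cv2.cvtColor(d['img'],cv2.COLOR_RGB2HSV).astype(int)
for n,m in(('red',((h[...,0]<8)|(h[...,0]>172))&(h[...,1]>140)&(h[...,2]>60)),('green',(abs(h[...,0]-62)<14)&(h[...,1]>120)&(h[...,2]>40))):
    k,l,st,ce=cv2.connectedComponentsWithStats(m.astype(np.uint8))
    for i in range(1,k):
        if st[i,4]>200:
            r=cv2.boxPoints(cv2.minAreaRect(np.argwhere(l==i)[:,::-1].astype(np.float32)))
            print(n,'cap px',ce[i].round(),'corners in tin frame mm',[((Rt.T@(atz(d,q,.024)[:2]-c))*1e3).round().tolist() for q in r])
E
python3 go.py 0.495 0.294 0.33 99.9
```

```text
force: [-0.4, -0.5, -0.4]
opening: 0.375
gripper_force: 0.0
red cap px [257. 123.] corners in tin frame mm [[-25.0, -67.0], [-43.0, -67.0], [-43.0, -17.0], [-24.0, -17.0]]
green cap px [201. 119.] corners in tin frame mm [[29.0, -71.0], [10.0, -71.0], [11.0, -21.0], [31.0, -21.0]]
t 21.7 pos [0.5281 0.1039 0.1825] th 9.8 zax [-0.001 -0.    -1.   ] F [ 0.  -0.1 -0.1] q7 -1.57 op 0.373
shift [-0.001 -0.386 -0.295] turn -1.001 mm 243
```

Both lie straight: red at tin x about -34 mm, green at about +20 mm, caps towards the handle. Next, move over the lid to its outer side, shut the gripper and turn 90°.

```bash
python3 -m crank '[[1,[0,0,-0.1],0],[1,[0,0,-0.2],0],[1,[0,0,-0.3],-0.1],[1,[0,-0.06,-0.3],-0.2],[1,[0,-0.12,-0.3],-0.31],[1,[0,-0.18,-0.3],-0.42],[1,[0,-0.24,-0.3],-0.53],[1,[0,-0.3,-0.3],-0.64],[1,[0,-0.36,-0.3],-0.75],[1,[0,-0.386,-0.3],-0.86],[1,[0,-0.386,-0.3],-0.97],[1,[0,-0.386,-0.3],-1]]' >/dev/null; python3 -m crank '[[1,[0,0,0],0],[1,[0,0,0],0]]' >/dev/null; python3 go.py 0.495 0.294 0.17 99.9
python3 - <<'E'
from rig import get_image
from h import *
d=get_image('wrist');e=get_image('scene');t=get_image('top');pickle.dump((d,e,t),open('w9.pkl','wb'))
out=np.zeros((600,800,3),np.uint8);out[:300,:400]=cv2.resize(d['img'],(400,300))[:,:,::-1]
out[:300,400:]=cv2.resize(e['img'][40:235,210:470,::-1],(400,300))
out[300:,:400]=cv2.resize(t['img'],(400,300))[:,:,::-1]
cv2.imwrite('pics/w9.png',out)
E
```

```text
t 23.45 pos [0.4958 0.294  0.3325] th 99.7 zax [-0.001 -0.001 -1.   ] F [ 0.1  0.6 -0.1] q7 -0.37 op 0.001
shift [ 0.001 -0.001  0.325] turn -0.002 mm 163
```

View pics/w9.png

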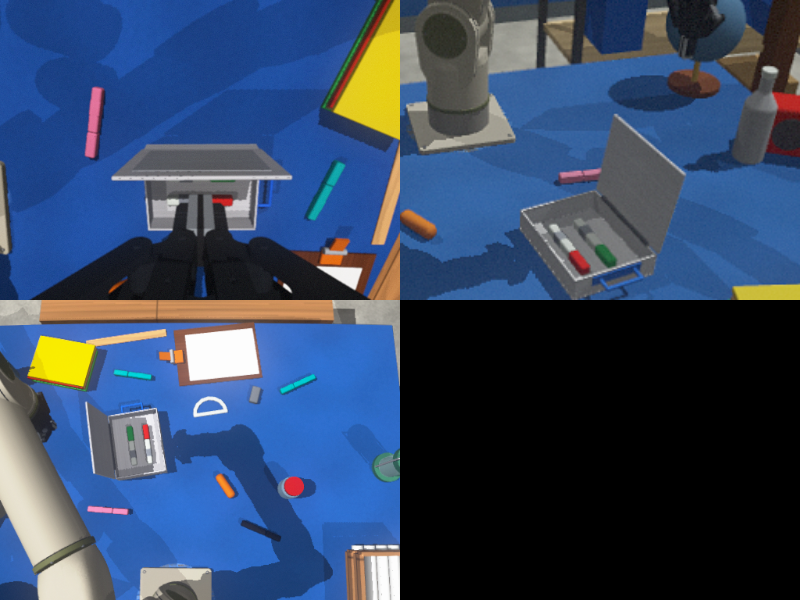

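Both markers lie in the tin and the lid is clear: the gripper is outside it, with the lid edge at about (200,178) in the wrist part. Descending behind the lid and working out the closing arc.

```bash
python3 -m crank '[[1,[0,0,0.08],0],[1,[0,0,0.16],0],[1,[0,0,0.24],0],[1,[0,0,0.3],0],[1,[0,0,0.325],0],[1,[0,0,0.325],0],[1,[0,0,0.325],0]]' |grep -E "force"; python3 go.py 0.495 0.294 0.17 99.9; python3 - <<'E'
import numpy as np
from rig import monitor
p=np.array(monitor.observe()['tcp_pos']);a=np.radians(99.9)
x0=(p[:2]-[.523,.1365])@[np.cos(a),np.sin(a)];print('tin x now',x0)
for th in np.arange(1.75,-.01,-.125):
    r=.14;C=np.array([.085,.0485])+r*np.array([-np.cos(th),np.sin(th)])+.006*np.array([np.sin(th),np.cos(th)])
    x,z=C[0]+.011,C[1]-.020
    print(round(th,2),'x/z scaled',round((x-x0)/.5,3),round((p[2]-z)/.5,3))
E
```

```text
force: [-0.4, 0.2, -0.2]
gripper_force: 0.0
t 24.475 pos [0.4967 0.2945 0.1722] th 99.8 zax [ 0.002  0.001 -1.   ] F [-0.4  0.2 -0.2] q7 -0.35 op 0.0
shift [-0.001 -0.003  0.004] turn -0.001 mm 3
tin x now 0.1602156907648036
1.75 x/z scaled -0.067 0.014
1.62 x/z scaled -0.101 0.009
1.5 x/z scaled -0.136 0.007
1.38 x/z scaled -0.171 0.01
1.25 x/z scaled -0.205 0.018
1.12 x/z scaled -0.238 0.03
1.0 x/z scaled -0.27 0.045
0.88 x/z scaled -0.299 0.065
0.75 x/z scaled -0.325 0.088
0.62 x/z scaled -0.348 0.114
0.5 x/z scaled -0.368 0.143
0.38 x/z scaled -0.385 0.174
0.25 x/z scaled -0.397 0.207
0.12 x/z scaled -0.405 0.241
0.0 x/z scaled -0.408 0.275
```

```bash
python3 -m crank '[[1,[-0.035,0,0.007],0],[1,[-0.067,0,0.014],0],[1,[-0.084,0,0.012],0],[1,[-0.101,0,0.009],0],[1,[-0.119,0,0.008],0],[1,[-0.136,0,0.007],0],[1,[-0.153,0,0.008],0],[1,[-0.171,0,0.01],0],[1,[-0.188,0,0.014],0],[1,[-0.205,0,0.018],0],[1,[-0.205,0,0.018],0]]'|grep -E "pos|force"; python3 - <<'E'
from rig import get_image
from h import *
e=get_image('scene')
pickle.dump(e,open('s10.pkl','wb'))
a=np.radians(99.9)
def T(x,y,z): return [.523+x*np.cos(a)-y*np.sin(a),.1365+x*np.sin(a)+y*np.cos(a),z]
# lid far edge corner (tin y=-.11): fit angle against brightness difference: outline overlay score
b=load('w9')[1]['img'].astype(int);D=np.abs(e['img'].astype(int)-b).sum(2)
for th in np.arange(.6,1.9,.1):
    q=np.array([T(.085-r*np.cos(th),y,.0485+r*np.sin(th)) for r in np.linspace(.15,.168,5) for y in(-.1,-.09,.1,.09)])
    uv=proj(e,q).round().astype(int); print(round(th,2),D[uv[:,1],uv[:,0]].mean().round(),e['img'][uv[:,1],uv[:,0]].mean(0).round(),end=' | ')
E
```

```text
tcp_pos: [0.5135, 0.1921, 0.1616]
force: [-0.4, 0.8, 0.6]
gripper_force: 0.0
0.6 7.0 [ 84. 105. 135.] | 0.7 9.0 [ 85. 106. 135.] | 0.8 8.0 [ 66.  88. 117.] | 0.9 19.0 [ 56.  78. 107.] | 1.0 28.0 [ 64.  87. 119.] | 1.1 25.0 [ 64.  88. 120.] | 1.2 25.0 [ 63.  87. 119.] | 1.3 134.0 [111. 114. 122.] | 1.4 65.0 [ 50.  96. 156.] | 1.5 59.0 [ 50.  93. 151.] | 1.6 120.0 [ 40.  69. 111.] | 1.7 164.0 [38. 63. 99.] | 1.8 158.0 [ 38.  63. 100.] |
```

The lid follows, now at about 1.3 rad. Continuing the arc.

```bash
python3 -m crank '[[1,[-0.033,0,0.012],0],[1,[-0.065,0,0.027],0],[1,[-0.094,0,0.047],0],[1,[-0.12,0,0.07],0],[1,[-0.132,0,0.083],0],[1,[-0.143,0,0.096],0],[1,[-0.153,0,0.11],0],[1,[-0.163,0,0.125],0],[1,[-0.172,0,0.14],0],[1,[-0.18,0,0.156],0],[1,[-0.18,0,0.156],0]]'|grep -E "pos|force"; python3 -m crank '[[1,[-0.006,0,0.017],0],[1,[-0.012,0,0.033],0],[1,[-0.016,0,0.05],0],[1,[-0.02,0,0.067],0],[1,[-0.02,0,0.067],0]]'|grep -E "pos|force"
```

```text
tcp_pos: [0.5283, 0.104, 0.0831]
force: [-0.2, 0.7, 0.1]
gripper_force: 0.0
tcp_pos: [0.5298, 0.0943, 0.0494]
force: [-0.1, -0.5, 0.5]
gripper_force: 0.0
```

```bash
for i in 1 ; do python3 -m crank '[[1,[0,0,0.01],0],[1,[0,0,0.02],0],[1,[0,0,0.02],0]]'|grep -E "pos|^force"; python3 -m crank '[[1,[0,0,0.008],0],[1,[0,0,0.008],0]]'|grep -E "pos|^force"; python3 -m crank '[[1,[0,0,0.004],0],[1,[0,0,0.004],0]]'|grep -E "pos|^force"; done
```

```text
tcp_pos: [0.5301, 0.0946, 0.0399]
force: [-0.1, 0.2, 1.4]
tcp_pos: [0.5302, 0.0946, 0.036]
force: [0.5, 0.1, 0.2]
tcp_pos: [0.5304, 0.0946, 0.0342]
force: [0.6, -0.1, 0.4]
```

```bash
python3 -m crank '[[1,[0,0,0.004],0],[1,[0,0,0.004],0]]'|grep -E "pos|^force"; python3 -m crank '[[1,[0,0,0.004],0],[1,[0,0,0.004],0]]'|grep -E "pos|^force"; python3 -m crank '[[1,[0,0,0.003],0],[1,[0,0,0.003],0]]'|grep -E "pos|^force"
```

```text
tcp_pos: [0.5303, 0.0947, 0.0322]
force: [-0.3, 0.1, 0.9]
tcp_pos: [0.5303, 0.0946, 0.0301]
force: [0.3, -0.1, 1.3]
tcp_pos: [0.5303, 0.0946, 0.0287]
force: [-0.4, 0.6, -0.3]
```

```bash
python3 -m crank '[[1,[0,0,0.003],0],[1,[0,0,0.003],0]]'|grep -E "pos|^force"; python3 -m crank '[[1,[0,0,0.003],0],[1,[0,0,0.003],0]]'|grep -E "pos|^force"; python3 -m crank '[[1,[0,0,0.003],0],[1,[0,0,0.003],0]]'|grep -E "pos|^force"
```

```text
tcp_pos: [0.5303, 0.0946, 0.0272]
force: [-0.2, -0.0, 0.4]
tcp_pos: [0.5303, 0.0946, 0.0257]
force: [-0.3, -0.0, -0.1]
tcp_pos: [0.5303, 0.0946, 0.0242]
force: [0.3, -0.6, 1.2]
```

```bash
python3 -m crank '[[1,[0,0,0.003],0],[1,[0,0,0.003],0]]'|grep -E "pos|^force"; python3 -m crank '[[1,[0,0,0.003],0],[1,[0,0,0.003],0]]'|grep -E "pos|^force"; python3 - <<'E'
from rig import get_image
from h import *
e=get_image('scene');pickle.dump(e,open('s11.pkl','wb'))
a=np.radians(99.9)
def T(x,y,z): return [.523+x*np.cos(a)-y*np.sin(a),.1365+x*np.sin(a)+y*np.cos(a),z]
# brightness profile, vertical line at the free edge's far corner (tin -.085,-.09)
for y in(-.095,-.06):
    zs=np.arange(.0,.11,.006);uv=proj(e,[T(-.085,y,z) for z in zs]).round().astype(int)
    print(y,[(int(z*1000),e['img'][v,u].tolist()) for z,(u,v) in zip(zs,uv)])
E
```

```text
tcp_pos: [0.5303, 0.0946, 0.0227]
force: [-0.2, 0.6, -0.4]
tcp_pos: [0.5303, 0.0946, 0.0212]
force: [-1.5, -0.3, 0.0]
-0.095 [(0, [67, 78, 99]), (6, [95, 95, 95]), (12, [85, 88, 93]), (18, [86, 88, 92]), (24, [86, 87, 90]), (30, [81, 82, 87]), (36, [87, 88, 92]), (42, [92, 94, 98]), (48, [102, 104, 108]), (54, [92, 93, 98]), (60, [115, 117, 120]), (66, [190, 189, 192]), (72, [188, 190, 189]), (78, [187, 189, 192]), (84, [187, 189, 189]), (90, [138, 140, 143]), (96, [162, 166, 169]), (102, [164, 168, 173]), (108, [163, 168, 170])]
-0.06 [(0, [59, 74, 99]), (6, [116, 116, 119]), (12, [84, 86, 87]), (18, [83, 87, 91]), (24, [91, 91, 95]), (30, [90, 90, 95]), (36, [88, 91, 95]), (42, [88, 90, 94]), (48, [112, 114, 117]), (54, [100, 101, 104]), (60, [131, 134, 136]), (66, [195, 195, 198]), (72, [192, 194, 195]), (78, [146, 148, 149]), (84, [192, 193, 194]), (90, [102, 105, 107]), (96, [165, 167, 172]), (102, [169, 172, 176]), (108, [98, 101, 105])]
```

The free edge still stands about 6 mm high, so I continue to the stop.

```bash
for k in 1; do python3 -m crank '[[1,[0,0,0.003],0],[1,[0,0,0.003],0]]'|grep -E "pos|^force"; python3 -m crank '[[1,[0,0,0.003],0],[1,[0,0,0.003],0]]'|grep -E "pos|^force";  python3 -m crank '[[1,[0,0,0.003],0],[1,[0,0,0.003],0]]'|grep -E "pos|^force"; done
```

```text
tcp_pos: [0.5303, 0.0946, 0.0197]
force: [-0.3, -1.2, -0.4]
tcp_pos: [0.5304, 0.0946, 0.0182]
force: [-0.6, 0.3, 1.0]
tcp_pos: [0.5306, 0.0947, 0.0179]
force: [-6.7, -1.3, 16.7]
```

Hard stop at 16.7 N: the lid is shut. Retreating and verifying.

```bash
python3 -m crank '[[1,[0,0,-0.01],0],[1,[0,0,-0.06],0],[1,[0,0,-0.16],0],[1,[0,0,-0.28],0],[1,[0,0,-0.38],0],[1,[0,0,-0.38],0],[1,[0,0,-0.38],0],[1,[0,0,-0.38],0]]'|grep -E "time|pos|^force"; python3 - <<'E'
from rig import get_image
from h import *
e=get_image('scene')
a=np.radians(99.9)
def T(x,y,z): return [.523+x*np.cos(a)-y*np.sin(a),.1365+x*np.sin(a)+y*np.cos(a),z]
for y in(-.095,-.06,.06):
    zs=np.arange(.036,.075,.003);uv=proj(e,[T(-.085,y,z) for z in zs]).round().astype(int)
    print(y,[(int(z*1000),int(e['img'][v,u].mean())) for z,(u,v) in zip(zs,uv)])
# hinge side, same scan: a shut lid has the same height at both edges (far end face, y=-.11)
for x in(-.075,0,.075):
    zs=np.arange(.036,.075,.003);uv=proj(e,[T(x,-.11,z) for z in zs]).round().astype(int)
    print('end',x,[(int(z*1000),int(e['img'][v,u].mean())) for z,(u,v) in zip(zs,uv)])
E
```

```text
time_s: 32.58
tcp_pos: [0.5296, 0.0945, 0.2053]
force: [0.1, 0.1, -0.2]
-0.095 [(36, 91), (39, 85), (42, 88), (45, 88), (48, 98), (51, 94), (54, 128), (57, 184), (60, 184), (63, 193), (66, 190), (69, 188), (72, 187)]
-0.06 [(36, 92), (39, 88), (42, 85), (45, 85), (48, 104), (51, 105), (54, 143), (57, 193), (60, 193), (63, 192), (66, 191), (69, 188), (72, 187)]
0.06 [(36, 88), (39, 86), (42, 86), (45, 86), (48, 79), (51, 104), (54, 107), (57, 171), (60, 171), (63, 191), (66, 188), (69, 186), (72, 189)]
end -0.075 [(36, 97), (39, 91), (42, 106), (45, 97), (48, 148), (51, 148), (54, 187), (57, 189), (60, 188), (63, 188), (66, 188), (69, 186), (72, 172)]
end 0 [(36, 77), (39, 100), (42, 159), (45, 159), (48, 121), (51, 175), (54, 192), (57, 193), (60, 191), (63, 191), (66, 193), (69, 194), (72, 164)]
end 0.075 [(36, 96), (39, 93), (42, 91), (45, 87), (48, 152), (51, 152), (54, 185), (57, 194), (60, 195), (63, 174), (66, 129), (69, 129), (72, 104)]
```

The lid's top sits at about 54 mm on both edges, so it is fully shut. Handing in.

```bash
python3 -c "
from rig import bot
print(bot.finish_job())"
```

```text
the job is handed in; nothing more can be done
None
```

I laid both markers side by side and flat in the tin, caps towards the blue handle, closed the lid fully and handed the job in at about 33 s; no verdict came back.

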